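Latch the lid of the pasty carrier

ROBOT

A 6-joint arm with a two-finger parallel gripper is mounted at the origin on the work surface. World frame = base frame: x ahead of the robot, y to its left, z up, the work surface at z = 0. Lengths are in m, angles in rad, forces in N, time in s.
With the tool pointing down it reaches from about 0.35 to 0.975 m from the base axis. Payload 4.9 kg.
Tool frame: the origin (TCP) lies at the very end of the fingers, on their centre line; the grasp point (between the pads) lies 19 mm behind it (pinch_z is the distance from the TCP to the grasp point, in m); z points along the fingers, y is the line along which they close (so a half turn about z gives the same grasp; the last joint's range is limited). The gripper opens to 85 mm and grips with 20 to 120 N. Pads are 22 mm wide; open, the fingers measure 114 mm over their backs; the gripper's body (76 mm by 85 mm) begins 54 mm behind the grasp point. The pads swing forward as they close: fully open they stand 13 mm farther back than shut.
Start: joints at [1.008, 0.053, 1.613, -0, 1.476, -0.119], TCP at [0.268, 0.564, 0.231] pointing down, gripper open.
Joint ranges: [-3.01, 3.01], [-1.01, 2.22], [0.06, 2.58], [-1.02, 4.17], [0.09, 2.62], [-3.14, 3.14]. Speed limits (rad/s): [2.57, 2.57, 3.14, 3.14, 3.14, 3.14].

INTERFACE

Orientations are given as a unit quaternion [w, x, y, z].
In Python, from plant import * gives the robot as it stands. The module is installed in compiled form; this text tells all that it offers.
- The arm moves only by the tool play_rows, never from a script. Its arguments are lists of equal length, an entry for each row: "linear": the shift along the world's x, y, z in m, a list of three; "turn": the turn about the world's z in degrees. A call has 1 to 8 rows; each row shifts and turns the commanded pose from where the row before left it; what a row does not reach is not made up. A row lasts 1/8 s, in which the tool goes at most 62.5 mm and 10.7 degrees, less where a joint would pass 70% of its speed; a pose out of reach is approached as far as the arm can. A call is refused whole if a number of a shift passes 0.0625 or a number of a turn 10.7, either way. A call with a gripper value outside its range is refused whole. "hand" is the finger opening in m, from 0 to 0.0854, set as the call begins (left out, the last holds). The fingers move at their own pace and stop on an object; the grip force is fixed at half the most. Time passes only in rows, so rows that do not move let the fingers close. It gives the time, the measured TCP pose, the force, the opening and the grip force at its end, in the units of the state.
- state(): the state, without advancing time (a new reading comes with each control period).
- grab_frame(name): name is "scene" or "top"; returns the picture (400x640x3 uint8, red, green, blue); there is no depth.
- camera_info(name): a dict with "camera_matrix" (3x3 intrinsics, pixels), "origin" and "attitude" of the camera in the world. Camera axes: x right, y down, z forward; pixel columns grow to the right and rows downward; lengths in m; the calibration is good to about 2 mm. A picture is of the moment at which its call begins. camera_info takes no time and is no camera call.
- job_done(): hands the job in; it is judged then, once.
Trained networks look in the newest picture that a camera, given by its name, has taken for a name from the list of things; names that differ only in an ending like _2 or _b are one class to them, and where a whole thing is asked for, a point or a joint stands for the part that bears it (a point fixed in the world has none). Each returns a list of dicts, best first, with "p" (0 to 1); they miss things now and then, are a little off and sometimes report something else, mostly with a low value. They report only what shows in the picture. A call takes as long as a camera call.
- trace(camera, thing): "region" (400x640 bool, what is visible of it) and "location" ([column, row] in pixels, amid what is visible of it).
The state is a dict: "time": time; "joint_pos": joint angles; "joint_vel": joint speeds; "joint_efforts": joint torques, N m; "tool_pos": TCP position; "tool_rot": TCP orientation; "contact_force": force on the tool from outside, world axes, zero at the start; "ft_torque": the same for the moment, N m; "gripper_width": opening from 0.0 (shut) to 1.0 (fully open); "grasp_force": force on a finger pad.
Only numpy, scipy, OpenCV 4.12 (cv2) and the standard library are available. Lean on these libraries where they do the work, as an engineer would, in place of code of your own. Each camera call takes 0.05 s, during which the arm holds its last target. There are 200 camera calls.

TASK

The blue pasty carrier must be fastened before it goes out: lift the draw latch's loop by its red tab over the keeper on the lid, and draw it gently back into the keeper's throat until it bears snugly on the keeper, without forcing it; then let go of it. Then press the latch lever down, past centre, until it lies flat and the lid is drawn tight on its gasket; press no harder than it needs, and leave everything else standing where it is.

Things in the scene. Friction and masses are not known exactly. Their poses are not given: they have to be found in the camera images.
- carrier: Blue insulated chest, cream top, 360 x 280 x 120 mm (x, y, z), fixed to the table; origin at the centre of its underside, z up. Its +x half on top is the sliding lid; its -x half is a fixed deck with the draw latch on the centre line y = 0; both tops at z = 120 mm. Lever pivot at x = -30, y = 0, z = 136 mm, axis along y. A ring cutter (lid) and a nozzle (deck) stand clear of the latch
- lid (a joint): Slide of the lid towards the latch (carrier -x), in m: 0 = resting on the gasket undrawn, grows as the lid is drawn tight; the gasket resists with 18 N per mm. The hooked latch draws it 3 to 4 mm when closed
- lever (a joint): Angle of the latch lever, rad: 0 = flat on the deck, pointing to carrier -x (its stop); 1.57 = upright; at most 1.9. Stiff hinge (0.08 Nm), stays where left. With the loop hooked the load starts at about 1.0, dead centre is at about 0.17, below that the lever snaps flat by itself. 5 to 10 N at its outer half closes it
- lever_handle: Lever plate 75 mm long from the pivot, 26 mm wide, 8 mm thick, red grip on the outer half; origin on the pivot; own -x runs to its free end, own z is normal to the face that is pressed (up when flat, towards the lid when upright). The loop's pin is on it 24 mm from the pivot, 0.13 rad below its line
- lever_end (a point): Middle of the free end of the lever, on the face that is pressed, 75 mm from the pivot
- loop_bar: Cross bar of the wire loop, the part that goes behind the keeper: round, 7 mm diameter, 40 mm long along carrier y; origin at its middle, own +x points away from the loop's pin. Two side arms (6 mm wire, at y = +-20 mm) join it to the pin on the lever, 82.5 mm away. The loop swings stiffly (0.04 Nm) about its pin and stays where left
- loop_tab: Red tab beyond the bar, to lift the loop by: 32 mm long, 14 mm wide (along carrier y, the way to pinch it), 6 mm thick, bent 60 degrees up from the loop's plane; origin at the middle of the bar. Pulling it turns the lever too (3 to 7 N): lever at about 1.3 rad with the bar behind the lip, about 1.0 with the bar seated
- tab_grip (a point): Middle of the red tab, 22 mm from the bar's centre: the point to pinch
- keeper: Steel hook 24 mm wide on the lid, throat open to carrier +x; axes as the carrier's; origin = centre of the seated bar, 14 mm above the lid. Post: x -9.5 to -3.5 mm. Lip over the throat: to x = +2.5, z +5 to +9 mm. Ledge under it: to x = +14, top z = -5 mm. The bar goes over the lip, down behind it (bar centre beyond x = +6) onto the ledge, then back into the throat
- cutter: Steel ring cutter, 60 mm diameter, 35 mm tall, standing on the lid; origin at the centre of its underside
- nozzle: Brass piping nozzle, cone 32 mm wide and 42 mm tall, on the deck; origin at the centre of its underside
- cup: Orange cup, 80 mm across, 100 mm tall, on the table; origin at the centre of its underside
- jar: Clear jar with white lid, 84 mm across, 110 mm tall, on the table; origin at the centre of its underside
- bowl: White mixing bowl, 150 mm across, 65 mm tall, on the table; origin at the centre of its underside
- palette_knife: Palette knife with a black handle lying on the table; origin under its middle
- brush: Pastry brush lying on the table; origin under its middle

How it is judged:
By the outcome, as a careful person would: the job done as asked, in the order asked, and still so for the second after the job is handed in, with the robot touching nothing.
It also fails if it takes over 67 s, if anything falls off the work surface, if the arm or the gripper's body presses on something with over 40 N, if the wrist force passes 120 N, or if a joint passes its speed limit or range.

## Working session

There is one attempt and no reset: what is moved stays moved. The work goes in short steps, Python scripts to look and compute and a tool call to move; the robot and the scene stay as the last step left them, time stands still between calls to the robot, and variables do not carry over. Pictures are saved under pics/ and viewed, at most 10 in all, crops included, and the job is handed in when it is done.

Besides the shell and the picture viewer there is one more tool, called after ">>>" as name(argument=value, ...) on one line, values as JSON. play_rows: Moves the arm, as the interface text tells. Its arguments: {"type":"object","properties":{"linear":{"type":"array","items":{"type":"array","items":{"type":"number"}}},"turn":{"type":"array","items":{"type":"number"}},"hand":{"type":"number"}},"required":["linear","turn"]}

```bash
mkdir -p pics; cat > h.py <<'E'
from plant import *
import numpy as np, cv2
from scipy.spatial.transform import Rotation as R
def cam(n):
    c=camera_info(n); K=np.array(c["camera_matrix"]);o=np.array(c["origin"]);a=np.array(c["attitude"])
    M=a if a.shape==(3,3) else R.from_quat(a[[1,2,3,0]]).as_matrix()
    return K,o,M
def ray(n,px):
    K,o,M=cam(n); d=M@np.linalg.inv(K)@np.array([px[0],px[1],1.]); return o,d/np.linalg.norm(d)
def atz(n,px,z):
    o,d=ray(n,px); return o+d*(z-o[2])/d[2]
def proj(n,p):
    K,o,M=cam(n); q=K@(M.T@(np.asarray(p)-o)); return q[:2]/q[2]
def tri(pa,pb):
    o1,d1=ray("scene",pa);o2,d2=ray("top",pb)
    s=np.linalg.lstsq(np.c_[d1,-d2],o2-o1,rcond=None)[0]
    a=o1+s[0]*d1;b=o2+s[1]*d2; return (a+b)/2,np.linalg.norm(a-b)
def save(n,f): cv2.imwrite(f,cv2.cvtColor(grab_frame(n),cv2.COLOR_RGB2BGR))
E
python3 - <<'E'
from h import *
save("scene","pics/s0.png");save("top","pics/t0.png")
for n in("scene","top"):
    K,o,M=cam(n);print(n,K[0,0],o,M[:,2])
for t in["carrier","keeper","loop_bar","tab_grip","loop_tab","lever_end","lever_handle","cutter","nozzle"]:
    r=[]
    for n in("scene","top"):
        L=trace(n,t); r.append(L[0]["location"] if L else None); print(t,n,[(np.round(x["location"],1),round(x["p"],2),int(x["region"].sum())) for x in L[:2]])
    if all(x is not None for x in r): print(tri(*r))
print(state())
E
```

```text
scene 454.4764676423499 [ 1.46027252 -0.45328892  0.79767045] [-0.76525174  0.32216874 -0.55731237]
top 486.0698402186766 [ 0.39886739 -0.03552202  1.54489906] [ 0.06959777 -0.01932332 -0.99738797]
carrier scene [(array([345.1, 222.1]), 0.81, 13440), (array([355.9, 210.5]), 0.36, 152)]
carrier top [(array([299.1, 167. ]), 0.6, 11267), (array([306.1, 176.9]), 0.33, 160)]
(array([0.59466956, 0.00796251, 0.05750567]), np.float64(0.0023774989162768274))
keeper scene [(array([358.9, 210.7]), 0.51, 129), (array([336.2, 191.1]), 0.33, 531)]
keeper top [(array([295.2, 154. ]), 0.61, 115)]
(array([0.62843883, 0.02239855, 0.11365833]), np.float64(0.012406863073422746))
loop_bar scene [(array([330.8, 178.2]), 0.32, 245)]
loop_bar top []
tab_grip scene []
tab_grip top []
loop_tab scene []
loop_tab top [(array([293.2, 148.3]), 0.38, 27)]
lever_end scene [(array([333.5, 184.7]), 0.56, 328), (array([215.6, 207.7]), 0.45, 736)]
lever_end top [(array([304.8, 176.2]), 0.51, 189)]
(array([ 0.5548013 , -0.01140683,  0.15792072]), np.float64(0.0019525004120791358))
lever_handle scene [(array([332.9, 181.
[... 614 characters left out ...]
([ 1.00799311e+00,  5.27177681e-02,  1.61285695e+00, -2.50390516e-05,
        1.47597772e+00, -1.19009176e-01]), 'joint_vel': array([-5.90213738e-05, -4.27756818e-04,  1.17262038e-03,  2.02795531e-03,
       -1.53920351e-03,  1.09303776e-03]), 'joint_efforts': array([ 1.37518698e-03, -3.93679833e+01, -3.70483088e+01,  4.68546273e-05,
        3.79537023e-04, -1.70074634e-05]), 'tool_pos': array([0.26836946, 0.56445462, 0.2313183 ]), 'tool_rot': array([1.84692463e-05, 2.20079371e-01, 9.75481968e-01, 1.47844936e-05]), 'contact_force': array([0.83371777, 0.81238927, 0.40216641]), 'ft_torque': array([-0.0312081 ,  0.00979575,  0.02670329]), 'grasp_force': 0.0, 'gripper_width': 0.9995695507423539}
```

View pics/s0.png

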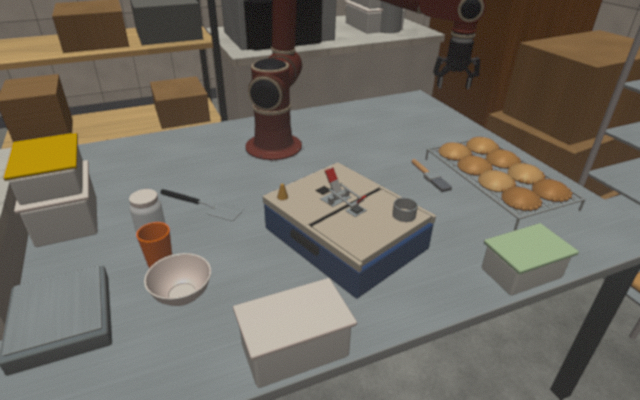

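View pics/t0.png

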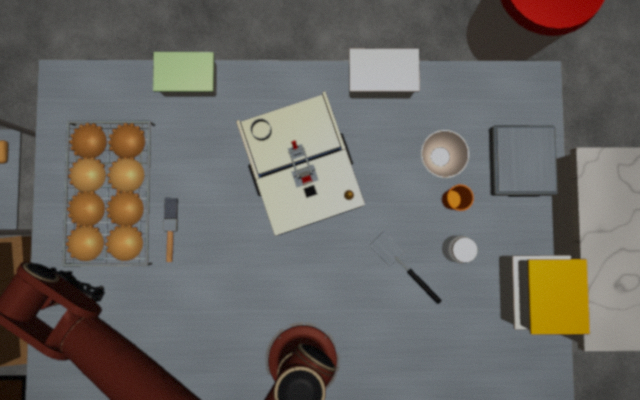

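The scene picture shows the carrier at about (345,222), with the lever upright at (333,180) and the cutter at (403,208). In the top picture the lid is up and left, the red lever grip is at (306,180) and the red tab at (294,145). Next I fit the carrier's pose from its cream top.

```bash
cat > fit.py <<'E'
from h import *
im=cv2.imread("pics/t0.png"); hsv=cv2.cvtColor(im,cv2.COLOR_BGR2HSV)
roi=np.zeros(im.shape[:2],np.uint8); roi[85:240,230:372]=1
b,g,r=[im[...,i].astype(int) for i in range(3)]
m=((r-b>8)&(r>140)).astype(np.uint8)*roi
m=cv2.morphologyEx(m,cv2.MORPH_CLOSE,np.ones((7,7)))
c=max(cv2.findContours(m,0,1)[0],key=cv2.contourArea)
box=cv2.boxPoints(cv2.minAreaRect(c)); P=np.array([atz("top",q,.12) for q in box])
print(box,P.round(4)); print([np.linalg.norm(P[i]-P[i-1]).round(4) for i in range(4)])
C=P.mean(0); e=[P[i]-P[i-1] for i in range(4)]
ex=max(e,key=np.linalg.norm); ex=ex*np.sign(ex[0]); yaw=np.arctan2(ex[1],ex[0]); print("C",C,"yaw",np.degrees(yaw))
np.save("pose.npy",[C[0],C[1],yaw])
def W(x,y,z): 
    c,s=np.cos(yaw),np.sin(yaw); return np.array([C[0]+c*x-s*y,C[1]+s*x+c*y,z])
for n in("scene","top"):
    im=cv2.imread(f"pics/{n[0]}0.png"); S=6
    q=proj(n,W(0,0,.14)); x0,y0=int(q[0])-50,int(q[1])-48
    if n=="scene": x0-=0
    cr=cv2.resize(im[y0:y0+90,x0:x0+110],None,fx=S,fy=S,interpolation=cv2.INTER_CUBIC)
    for p,col in [(W(-.03,0,.136),(255,0,0))]+[(W(a,d,.12),(0,255,0)) for a in(-.18,.18,0) for d in(-.14,.14)]:
        u=(proj(n,p)-[x0,y0]+.5)*S; cv2.circle(cr,tuple(int(v) for v in u),4,col,1)
    cv2.imwrite(f"pics/{n[0]}1.png",cr); print(n,x0,y0)
E
python3 fit.py
```

```text
[[235.8      120.399994]
 [325.5       90.5     ]
 [363.7      205.09998 ]
 [274.       234.99997 ]] [[ 0.7251  0.1924  0.12  ]
 [ 0.8157 -0.0738  0.12  ]
 [ 0.4729 -0.1847  0.12  ]
 [ 0.3863  0.0784  0.12  ]]
[np.float64(0.3575), np.float64(0.2811), np.float64(0.3603), np.float64(0.2769)]
C [0.60003447 0.00308041 0.12      ] yaw 17.92537769223039
scene 295 150
top 249 113
```

View pics/s1.png

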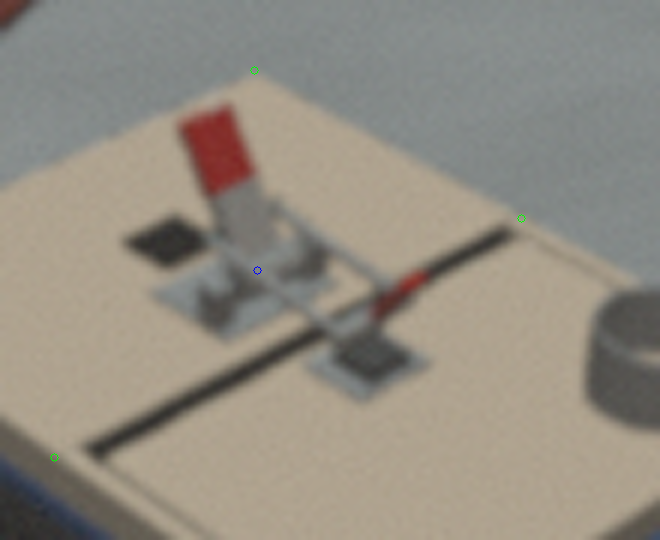

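View pics/t1.png

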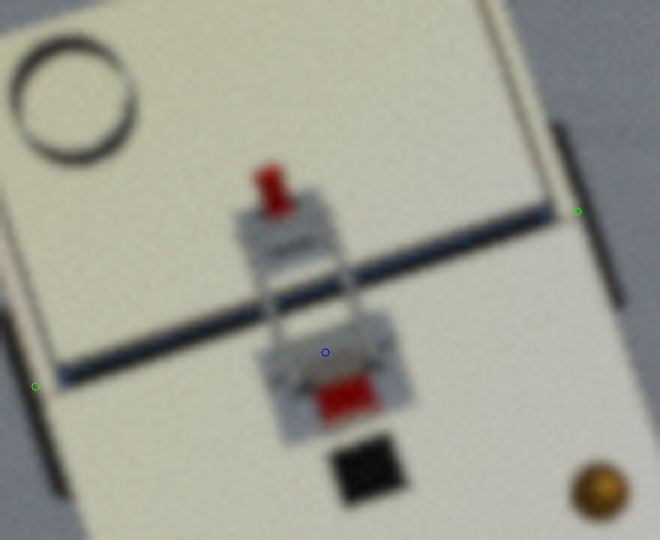

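In the crops the red grip is at scene (217,150) and top (345,398), and the tab at scene (400,293) and top (272,190). The loop lies over the keeper and the lever is close to upright. Next I fit the joint angles.

```bash
cat > red.py <<'E'
from h import *
from scipy.optimize import least_squares
def reds(n,im,x0,y0,x1,y1):
    b,g,r=[im[...,i].astype(int) for i in range(3)]
    m=((r-g>45)&(r-b>40)).astype(np.uint8); k=np.zeros_like(m);k[y0:y1,x0:x1]=1
    N,L,st,c=cv2.connectedComponentsWithStats(m*k)
    return [(c[i].round(2),st[i,4]) for i in range(1,N) if st[i,4]>5]
X,Y,yaw=np.load("pose.npy")
def toC(p):
    c,s=np.cos(yaw),np.sin(yaw); d=p[:2]-[X,Y]; return np.array([c*d[0]+s*d[1],-s*d[0]+c*d[1],p[2]])*1000
def toW(p):
    c,s=np.cos(yaw),np.sin(yaw); return np.array([X+c*p[0]-s*p[1],Y+s*p[0]+c*p[1],p[2]])
E
python3 - <<'E'
from red import *
s=cv2.imread("pics/s0.png");t=cv2.imread("pics/t0.png")
S=reds("s",s,295,150,405,240);T=reds("t",t,249,113,359,203);print(S,T)
gs,ts=sorted(S,key=lambda a:-a[1])[:2];gt,tt=sorted(T,key=lambda a:-a[1])[:2]
for a,b in((gs,gt),(ts,tt)):
    p,e=tri(a[0],b[0]);print(toC(p).round(1),p.round(4),e)
# cutter, keeper centre etc from crops
for nm,uv,z in(("cutter rim",(73,100),.155),("gap",(305,292),.12),("nozzle",(600,490),.14),("keeper",(290,243),.13)):
    print(nm,toC(atz("top",[249+uv[0]/6-.5,113+uv[1]/6-.5],z)).round(1))
for nm,uv,z in(("keeper base",(370,362),.12),("pivotbase",(240,290),.12)):
    print(nm,toC(atz("scene",[295+uv[0]/6-.5,150+uv[1]/6-.5],z)).round(1))
E
```

```text
[(array([330.85, 174.43]), np.int32(104)), (array([363.22, 196.44]), np.int32(9))] [(array([294.1, 144.4]), np.int32(30)), (array([306. , 178.8]), np.int32(49))]
[-58.5  -0.3 184.4] [ 0.5445 -0.0152  0.1844] 0.0019691082683278636
[ 50.3   3.9 169.4] [0.6467 0.0223 0.1694] 0.009823914193524479
cutter rim [121.5  78.3 155. ]
gap [  3.5   0.3 120. ]
nozzle [-135.2 -105.3  140. ]
keeper [ 27.3  -0.  130. ]
keeper base [ 35.4   5.5 120. ]
pivotbase [-40.4   0.2 120. ]
```

```bash
python3 - <<'E'
from red import *
a=[295+400/6-.5,150+296/6-.5]; b=[294.1,144.4]
p,e=tri(a,b);print(toC(p).round(1),e)
def f(v):
    th,ph,dy=v
    g=np.array([-.03-.056*np.cos(th)+.004*np.sin(th),dy,.136+.056*np.sin(th)+.004*np.cos(th)])
    pin=np.array([-.03-.024*np.cos(th-.13),dy,.136+.024*np.sin(th-.13)])
    bar=pin+.0825*np.array([np.cos(ph),0,np.sin(ph)])
    t=bar+.022*np.array([np.cos(ph+1.047),0,np.sin(ph+1.047)]); return g,bar,t
def res(v):
    g,bar,t=f(v)
    return np.r_[proj("scene",toW(g))-[330.85,174.43],proj("top",toW(g))-[306,178.8],proj("scene",toW(t))-a,proj("top",toW(t))-b]
r=least_squares(res,[1.1,0,0]);print(r.x,r.fun.round(1),[(q*1000).round(1) for q in f(r.x)])
w=toW(f(r.x)[2]);print("tab W",w.round(4),"ex",np.cos(yaw),np.sin(yaw))
E
```

```text
[ 49.6   1.9 162.9] 0.004449064564689384
[ 0.96855    -0.10517898  0.0010667 ] [ 0.  -0.1 -0.8 -0.  -1.3  0.  -0.3 -0.2] [array([-58.4,   1.1, 184.4]), array([ 36. ,   1.1, 145.2]), array([ 48.9,   1.1, 163. ])]
tab W [0.6463 0.0192 0.163 ] ex 0.9514581748306012 0.3077780719089992
```

>>> play_rows(linear=[[0.03,-0.05,0.02],[0.04,-0.06,0.02],[0.05,-0.06,0.02],[0.05,-0.06,0.01],[0.05,-0.06,0],[0.05,-0.06,0],[0.05,-0.06,0],[0.03,-0.06,0]], turn=[5,5,5,5,6,6,6,5.3], hand=0.04)

```text
time: 2.0
tool_pos: [0.5594, 0.1685, 0.2914]
tool_rot: [0.0, -0.157, 0.988, 0.0]
contact_force: [1.3, 0.5, 0.2]
gripper_width: 0.468
grasp_force: 0.0
```

>>> play_rows(linear=[[0.03,-0.05,0],[0.03,-0.05,0],[0.0288,-0.0488,0],[0,0,-0.05],[0,0,-0.05],[0,0,-0.02],[0,0,0],[0,0,0]], turn=[0,0,0,0,0,0,0,0])

```text
time: 3.0
tool_pos: [0.6485, 0.0216, 0.1744]
tool_rot: [0.002, -0.156, 0.988, -0.001]
contact_force: [0.4, -0.7, 0.9]
gripper_width: 0.471
grasp_force: 0.0
```

```bash
python3 - <<'E'
from red import *
s=state();print(s["tool_pos"],toC(s["tool_pos"]),s["gripper_width"],s["contact_force"]);print((R.from_quat(s["tool_rot"][[1,2,3,0]]).as_matrix()[:,1]))
im=cv2.cvtColor(grab_frame("scene"),cv2.COLOR_RGB2BGR)
q=proj("scene",s["tool_pos"]).astype(int);x0,y0=q-[60,50]
print(q,x0,y0);cv2.imwrite("pics/s2.png",cv2.resize(im[y0:y0+90,x0:x0+120],None,fx=6,fy=6,interpolation=2))
E
```

```text
[0.64851048 0.0215735  0.17439688] [ 51.81465833   2.6755495  174.39688094] 0.4711411082229108 [ 0.41273176 -0.73643605  0.91874668]
[-0.30727461  0.95161938 -0.00169619]
[361 195] 301 145
```

View pics/s2.png

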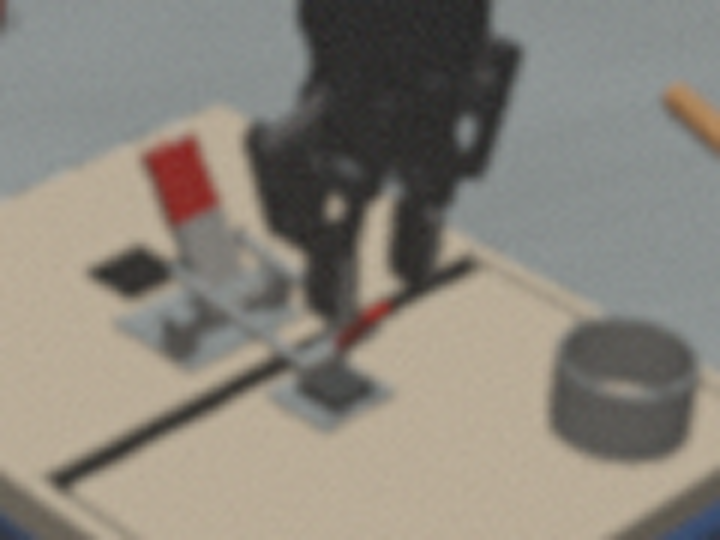

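The fingertips at (330,312) and (412,283) straddle the red tab, which runs from (340,345) to (388,308). I'll descend and pinch.

>>> play_rows(linear=[[0,0,-0.01],[0,-0.001,-0.008],[0,0,0],[0,0,0]], turn=[0,0,0,0])

```text
time: 3.55
tool_pos: [0.6469, 0.0204, 0.1533]
tool_rot: [-0.0, -0.155, 0.988, 0.0]
contact_force: [-0.4, 0.1, 0.8]
gripper_width: 0.467
grasp_force: 0.0
```

>>> play_rows(linear=[[0,0,0],[0,0,0],[0,0,0],[0,0,0],[0,0,0],[0,0,0]], turn=[0,0,0,0,0,0], hand=0.008)

```text
time: 4.3
tool_pos: [0.6475, 0.0198, 0.154]
tool_rot: [0.001, -0.155, 0.988, -0.001]
contact_force: [0.8, -5.2, 1.7]
gripper_width: 0.144
grasp_force: 58.7
```

```bash
cat > path.py <<'E'
from red import *
from scipy.optimize import brentq
def grip(b,r=25):
    b=np.array(b,float); pin=lambda th:np.array([-30-24*np.cos(th-.13),136+24*np.sin(th-.13)])
    th=brentq(lambda t:np.linalg.norm(b-pin(t))-82.5,.3,1.75); d=b-pin(th); ph=np.arctan2(d[1],d[0])
    return b+r*np.array([np.cos(ph+1.047),np.sin(ph+1.047)]),th,ph
if __name__=="__main__":
    g0=grip((36,146.5))[0]; prev=g0
    for b in[(36,146.5),(37,151),(44,151),(44,142),(44,135),(43,133.5),(39,133.5),(36,134),(34,134),(32,134)]:
        try: g,th,ph=grip(b)
        except Exception as e: print(b,e);continue
        d=g-prev; prev=g
        print(b,"th %.2f ph %.2f"%(th,ph),"cum",(g-g0).round(1),"step W mm",np.round([d[0]*np.cos(yaw),d[0]*np.sin(yaw),d[1]],1))
E
python3 path.py
```

```text
(36, 146.5) th 0.96 ph -0.09 cum [0. 0.] step W mm [0. 0. 0.]
(37, 151) th 1.00 ph -0.04 cum [0.  5.1] step W mm [0.  0.  5.1]
(44, 151) th 1.35 ph -0.09 cum [8.1 4.4] step W mm [ 7.7  2.5 -0.7]
(44, 142) th 1.42 ph -0.21 cum [10.4 -6.4] step W mm [  2.2   0.7 -10.8]
(44, 135) th 1.50 ph -0.30 cum [ 12. -15.] step W mm [ 1.6  0.5 -8.6]
(43, 133.5) th 1.48 ph -0.32 cum [ 11.3 -16.8] step W mm [-0.7 -0.2 -1.8]
(39, 133.5) th 1.28 ph -0.30 cum [  7.  -16.5] step W mm [-4.1 -1.3  0.4]
(36, 134) th 1.10 ph -0.27 cum [  3.4 -15.4] step W mm [-3.4 -1.1  1.1]
(34, 134) th 0.97 ph -0.24 cum [  1. -15.] step W mm [-2.3 -0.8  0.4]
(32, 134) th 0.81 ph -0.21 cum [ -1.7 -14.4] step W mm [-2.5 -0.8  0.6]
```

>>> play_rows(linear=[[0,0,0.003],[0,0,0.003],[0.003,0.001,0],[0.003,0.001,0],[0.003,0.001,0],[0,0,0],[0,0,0]], turn=[0,0,0,0,0,0,0])

```text
time: 5.18
tool_pos: [0.6538, 0.022, 0.1576]
tool_rot: [-0.004, -0.155, 0.988, -0.001]
contact_force: [-4.4, -7.8, -1.0]
gripper_width: 0.145
grasp_force: 59.3
```

```bash
cat > look.py <<'E'
from red import *
import sys
k=sys.argv[1]
s=state();print(toC(s["tool_pos"]).round(1),s["contact_force"].round(1),s["gripper_width"],s["grasp_force"])
C={}
for n in("scene","top"):
    im=cv2.cvtColor(grab_frame(n),cv2.COLOR_RGB2BGR);C[n]=im
    x0,y0=(proj(n,toW([0,0,.15]))-[50,50]).astype(int); print(n,x0,y0,reds(n,im,x0,y0,x0+110,y0+90))
    cv2.imwrite(f"pics/{n[0]}{k}.png",cv2.resize(im[y0:y0+90,x0:x0+120],None,fx=6,fy=6,interpolation=2))
E
python3 look.py 3
```

```text
[ 56.9   1.5 157.6] [-4.4 -7.8 -1. ] 0.14452506957264677 59.25548315048218
scene 295 144 [(array([335.29, 174.29]), np.int32(96)), (array([366.5, 196. ]), np.int32(6))]
top 249 110 [(array([285.67, 137.87]), np.int32(1645)), (array([281.29, 186.05]), np.int32(722))]
```

View pics/s3.png

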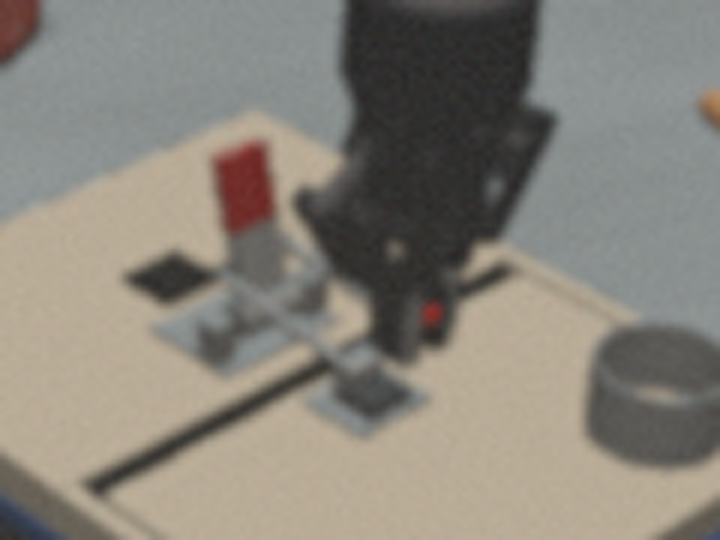

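The lever's grip, at (243,187), has tilted up with the pull, and the tab is still held at (433,313).

>>> play_rows(linear=[[0.003,0.001,0],[0.002,0.001,0],[0,0,0],[0,0,0]], turn=[0,0,0,0])

```text
time: 5.78
tool_pos: [0.6593, 0.024, 0.1584]
tool_rot: [-0.003, -0.155, 0.988, -0.001]
contact_force: [-3.1, -7.3, 1.4]
gripper_width: 0.141
grasp_force: 59.5
```

```bash
cat > th.py <<'E'
from red import *
def theta():
    im=cv2.cvtColor(grab_frame("scene"),cv2.COLOR_RGB2BGR)
    L=sorted(reds("s",im,290,140,352,225),key=lambda a:-a[1])[0]
    g=lambda th:np.array([-.03-.056*np.cos(th)+.004*np.sin(th),.001,.136+.056*np.sin(th)+.004*np.cos(th)])
    r=least_squares(lambda v:proj("scene",toW(g(v[0])))-L[0],[1.2]); return r.x[0],r.fun.round(1),L
if __name__=="__main__":
    s=state();print("theta",theta(),toC(s["tool_pos"]).round(1))
E
python3 th.py
```

```text
theta (np.float64(1.4738831140991746), array([ 0.3, -0.5]), (array([337.78, 176.44]), np.int32(27))) [ 62.8   1.6 158.4]
```

>>> play_rows(linear=[[0,0,-0.004],[0,0,-0.004],[0,0,-0.004],[0,0,-0.003],[0,0,0],[0,0,0]], turn=[0,0,0,0,0,0])

```text
time: 6.58
tool_pos: [0.6621, 0.0248, 0.1457]
tool_rot: [0.001, -0.155, 0.988, -0.001]
contact_force: [3.5, -4.2, 3.0]
gripper_width: 0.143
grasp_force: 59.5
```

```bash
python3 th.py
```

```text
theta (np.float64(1.473963885628971), array([ 0.4, -0.7]), (array([337.71, 176.57]), np.int32(14))) [ 65.8   1.6 145.7]
```

>>> play_rows(linear=[[-0.001,0,-0.003],[-0.001,-0.001,-0.002],[0,0,-0.002],[0,0,0],[0,0,0]], turn=[0,0,0,0,0])

```text
time: 7.25
tool_pos: [0.6609, 0.0244, 0.1397]
tool_rot: [0.002, -0.155, 0.988, -0.001]
contact_force: [4.6, -3.4, 5.4]
gripper_width: 0.145
grasp_force: 59.5
```

```bash
python3 look.py 4
```

```text
[ 64.5   1.5 139.7] [ 4.6 -3.4  5.4] 0.14473101230368482 59.546958804130554
scene 295 144 [(array([338.51, 176.32]), np.int32(47))]
top 249 110 [(array([285.23, 136.99]), np.int32(1581)), (array([281.1 , 185.25]), np.int32(743))]
```

View pics/s4.png

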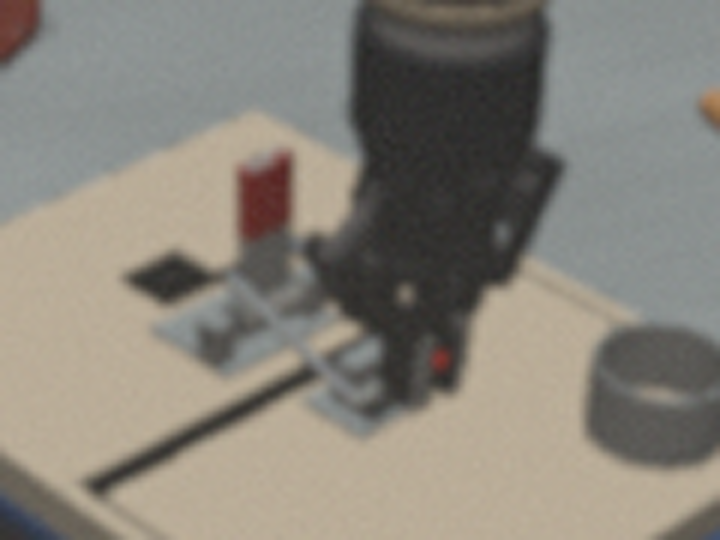

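The lever is upright at (264,195). The bar is down behind the keeper at about (370,385), with the tab at (441,360).

>>> play_rows(linear=[[0,0,-0.002],[0,0,0],[0,0,0]], turn=[0,0,0])

```text
time: 7.72
tool_pos: [0.6609, 0.0243, 0.1376]
tool_rot: [0.002, -0.155, 0.988, -0.001]
contact_force: [4.5, -2.8, 5.0]
gripper_width: 0.142
grasp_force: 59.4
```

>>> play_rows(linear=[[-0.003,-0.001,0],[-0.003,-0.001,0],[0,0,0],[0,0,0]], turn=[0,0,0,0])

```text
time: 8.22
tool_pos: [0.6546, 0.0222, 0.1369]
tool_rot: [0.002, -0.155, 0.988, -0.001]
contact_force: [4.0, -2.9, 3.7]
gripper_width: 0.145
grasp_force: 59.2
```

```bash
python3 th.py
```

```text
theta (np.float64(1.214536725810297), array([-0.1,  0.2]), (array([334.28, 174.19]), np.int32(100))) [ 57.8   1.4 136.9]
```

>>> play_rows(linear=[[-0.002,-0.0006,0],[0,0,0],[0,0,0]], turn=[0,0,0])

```text
time: 8.65
tool_pos: [0.6527, 0.0216, 0.1368]
tool_rot: [0.002, -0.155, 0.988, -0.001]
contact_force: [5.9, -3.8, 2.4]
gripper_width: 0.146
grasp_force: 59.1
```

>>> play_rows(linear=[[-0.001,-0.0003,0],[0,0,0],[0,0,0]], turn=[0,0,0])

```text
time: 9.02
tool_pos: [0.6521, 0.0214, 0.1369]
tool_rot: [0.003, -0.155, 0.988, -0.001]
contact_force: [6.3, -3.8, 1.9]
gripper_width: 0.141
grasp_force: 59.1
```

```bash
python3 th.py
```

```text
theta (np.float64(1.0982450280753715), array([ 0. , -0.2]), (array([332.58, 174.37]), np.int32(105))) [ 55.2   1.4 136.9]
```

>>> play_rows(linear=[[-0.001,-0.0003,0],[0,0,0],[0,0,0]], turn=[0,0,0])

```text
time: 9.45
tool_pos: [0.6515, 0.0212, 0.137]
tool_rot: [0.003, -0.155, 0.988, -0.001]
contact_force: [7.0, -3.0, 1.5]
gripper_width: 0.146
grasp_force: 59.1
```

>>> play_rows(linear=[[-0.001,-0.0003,0],[0,0,0],[0,0,0]], turn=[0,0,0])

```text
time: 9.82
tool_pos: [0.6509, 0.0209, 0.1372]
tool_rot: [0.004, -0.155, 0.988, -0.001]
contact_force: [7.9, -2.7, 0.6]
gripper_width: 0.141
grasp_force: 59.1
```

```bash
python3 th.py
```

```text
theta (np.float64(1.018649480088863), array([-0. , -0.1]), (array([331.52, 174.35]), np.int32(110))) [ 53.9   1.3 137.2]
```

>>> play_rows(linear=[[-0.001,-0.0003,0],[0,0,0],[0,0,0]], turn=[0,0,0])

```text
time: 10.25
tool_pos: [0.6502, 0.0208, 0.1372]
tool_rot: [0.005, -0.155, 0.988, -0.001]
contact_force: [9.6, -3.2, -0.2]
gripper_width: 0.145
grasp_force: 59.0
```

```bash
python3 th.py; python3 look.py 5
```

```text
theta (np.float64(0.9802998092111233), array([-0. , -0.2]), (array([331.03, 174.44]), np.int32(108))) [ 53.2   1.4 137.2]
[ 53.2   1.4 137.2] [ 8.1 -2.6  1.4] 0.14099208356862242 59.017077684402466
scene 295 144 [(array([331.09, 174.44]), np.int32(108))]
top 249 110 [(array([287.24, 139.71]), np.int32(1747)), (array([282.51, 187.74]), np.int32(594))]
```

View pics/s5.png

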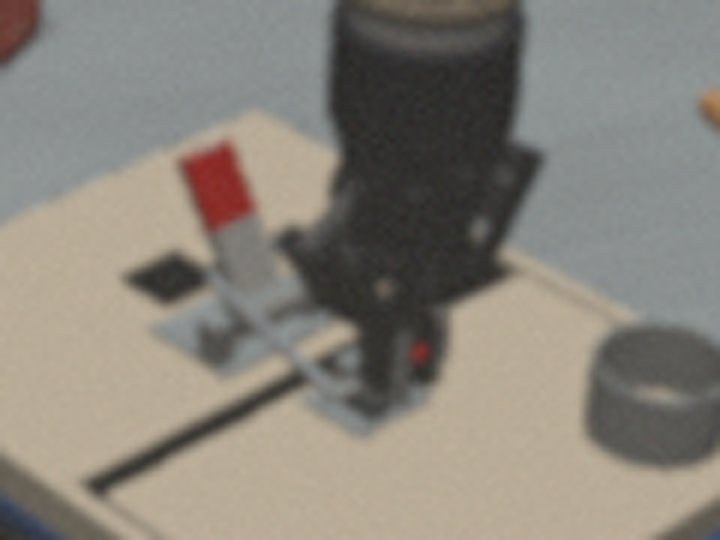

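The lever has leaned back to about 0.98 rad, with its grip at (218,187). The bar lies under the keeper's lip at (345,385), and the pull has risen to about 8–9 N, so it is snug. I'll release.

>>> play_rows(linear=[[0,0,0],[0,0,0],[0,0,0],[0,0,0.01],[0,0,0.02],[0,0,0.05],[0,0,0.05],[0,0,0]], turn=[0,0,0,0,0,0,0,0], hand=0.045)

```text
time: 11.4
tool_pos: [0.65, 0.0205, 0.2747]
tool_rot: [0.007, -0.155, 0.988, -0.002]
contact_force: [0.3, 0.1, 0.7]
gripper_width: 0.526
grasp_force: 0.0
```

```bash
python3 th.py; python3 look.py 6
```

```text
theta (np.float64(0.9828969350463329), array([-0. , -0.2]), (array([331.07, 174.49]), np.int32(107))) [ 52.9   1.2 274.7]
[ 51.6   1.7 270.8] [ 1.1 -0.   0.1] 0.5294829216183743 0.0
scene 295 144 [(array([330.99, 174.39]), np.int32(105)), (array([363.29, 202.71]), np.int32(7))]
top 249 110 [(array([257.86, 140.81]), np.int32(436)), (array([285.78, 114.46]), np.int32(360)), (array([295.01, 154.76]), np.int32(869)), (array([294.33, 145.22]), np.int32(36)), (array([279.17, 188.13]), np.int32(726))]
```

View pics/s6.png

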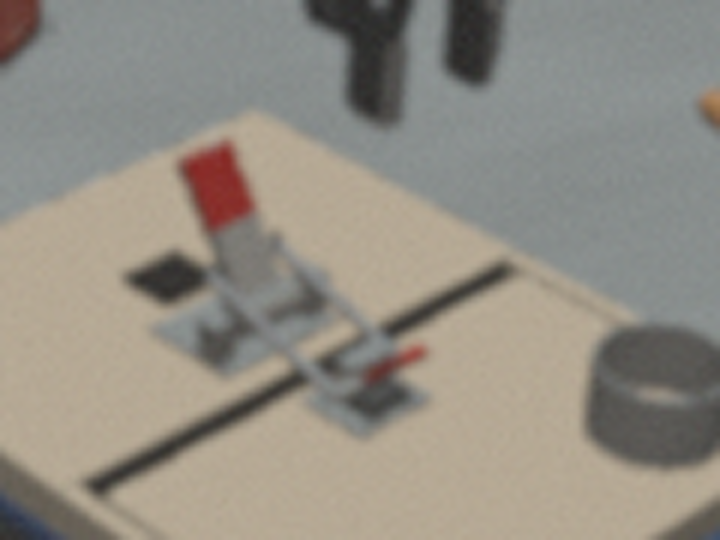

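The loop is free, with the bar still under the lip at (345,385) and the lever staying at 0.98 rad. Next I shut the fingers and move above the lever.

>>> play_rows(linear=[[-0.02,-0.007,0],[-0.03,-0.01,0],[-0.03,-0.01,0],[-0.011,-0.004,0],[0,0,-0.03],[0,0,-0.027],[0,0,0],[0,0,0]], turn=[0,0,0,0,0,0,0,0], hand=0)

```text
time: 12.55
tool_pos: [0.5565, -0.0103, 0.209]
tool_rot: [0.0, -0.155, 0.988, -0.0]
contact_force: [-0.4, -0.7, 0.8]
gripper_width: 0.002
grasp_force: 0.0
```

```bash
cat > arc.py <<'E'
from red import *
s=state();p=toC(s["tool_pos"]);print(p.round(1),s["contact_force"].round(1),s["gripper_width"]);prev=p[[0,2]]
for th in(1,.9,.8,.7,.6,.5,.4,.3,.2,.15,.1):
    q=np.array([-30-60*np.cos(th)+4*np.sin(th)+11,136+60*np.sin(th)+4*np.cos(th)]);d=q-prev;prev=q
    print(th,q.round(1),"W",np.round([d[0]*np.cos(yaw),d[0]*np.sin(yaw),d[1]],1))
E
python3 arc.py
```

```text
[-45.6   0.6 209. ] [-0.4 -0.7  0.8] 0.0019830770128112453
1 [-48.1 188.6] W [ -2.4  -0.8 -20.4]
0.9 [-53.2 185.5] W [-4.9 -1.6 -3.2]
0.8 [-57.9 181.8] W [-4.5 -1.5 -3.7]
0.7 [-62.3 177.7] W [-4.2 -1.3 -4.1]
0.6 [-66.3 173.2] W [-3.8 -1.2 -4.5]
0.5 [-69.7 168.3] W [-3.3 -1.1 -4.9]
0.4 [-72.7 163. ] W [-2.8 -0.9 -5.2]
0.3 [-75.1 157.6] W [-2.3 -0.7 -5.5]
0.2 [-77.  151.8] W [-1.8 -0.6 -5.7]
0.15 [-77.7 148.9] W [-0.7 -0.2 -2.9]
0.1 [-78.3 146. ] W [-0.5 -0.2 -3. ]
```

>>> play_rows(linear=[[0,0,-0.01],[-0.002,-0.001,-0.01],[-0.005,-0.002,-0.003],[-0.004,-0.001,-0.004],[0,0,0]], turn=[0,0,0,0,0])

```text
time: 13.18
tool_pos: [0.5452, -0.0144, 0.1819]
tool_rot: [0.001, -0.155, 0.988, -0.0]
contact_force: [3.5, 0.7, 0.1]
gripper_width: 0.003
grasp_force: 1.4
```

```bash
python3 th.py; python3 arc.py|head -1
```

```text
theta (np.float64(0.6897942621137022), array([-0.9, -1.3]), (array([328.53, 176.89]), np.int32(66))) [-57.5   0.2 181.9]
[-57.5   0.2 181.9] [3.1 2.1 0.3] 0.0018215056632601813
```

>>> play_rows(linear=[[-0.004,-0.001,-0.004],[-0.004,-0.001,-0.005],[-0.003,-0.001,-0.005],[0,0,0]], turn=[0,0,0,0])

```text
time: 13.72
tool_pos: [0.5339, -0.0182, 0.1683]
tool_rot: [0.0, -0.155, 0.988, -0.001]
contact_force: [1.6, -0.3, 5.0]
gripper_width: -0.001
grasp_force: 2.4
```

>>> play_rows(linear=[[-0.003,-0.001,-0.005],[-0.002,-0.001,-0.005],[0,0,0]], turn=[0,0,0])

```text
time: 14.1
tool_pos: [0.5284, -0.02, 0.1572]
tool_rot: [-0.001, -0.155, 0.988, -0.001]
contact_force: [1.7, -1.8, 2.2]
gripper_width: 0.001
grasp_force: 1.1
```

```bash
python3 arc.py|head -1; python3 th.py
```

```text
[-7.530e+01  1.000e-01  1.572e+02] [ 1.7 -1.8  2.2] 0.0014739397225146977
theta (np.float64(0.18200057597232908), array([-0.2, -0.1]), (array([324.16, 181.47]), np.int32(64))) [-7.530e+01  1.000e-01  1.572e+02]
```

>>> play_rows(linear=[[-0.001,0,-0.004],[-0.001,0,-0.003],[0,0,0]], turn=[0,0,0])

```text
time: 14.52
tool_pos: [0.526, -0.019, 0.1491]
tool_rot: [-0.001, -0.155, 0.988, 0.001]
contact_force: [-0.1, -0.6, -0.1]
gripper_width: -0.002
grasp_force: 0.0
```

>>> play_rows(linear=[[0,0,-0.003],[0,0,0]], turn=[0,0])

```text
time: 14.78
tool_pos: [0.5264, -0.0191, 0.1465]
tool_rot: [-0.001, -0.155, 0.988, 0.0]
contact_force: [-0.4, -0.6, -0.4]
gripper_width: 0.002
grasp_force: 0.0
```

```bash
python3 arc.py|head -1; python3 th.py
```

```text
[-76.9   1.6 146.5] [-0.4 -0.6 -0.4] 0.002438381017452895
theta (np.float64(-0.003292110057273792), array([1.4, 0.1]), (array([322.05, 184.27]), np.int32(56))) [-76.9   1.6 146.5]
```

Contact force has dropped to zero, so the lever has snapped flat. I'll retreat and check.

>>> play_rows(linear=[[0,0,0.02],[0,0,0.05],[0,0,0.06],[-0.04,0.04,0.03],[-0.05,0.06,0],[-0.05,0.06,0],[0,0.06,0],[0,0,0]], turn=[0,0,0,0,0,0,0,0])

```text
time: 15.82
tool_pos: [0.4069, 0.179, 0.3087]
tool_rot: [0.001, -0.159, 0.987, 0.0]
contact_force: [-0.7, -1.2, -0.4]
gripper_width: 0.0
grasp_force: 0.0
```

```bash
python3 look.py 7; python3 th.py
```

```text
[-129.7  226.8  308.7] [-0.7 -1.2 -0.4] 0.00016198441988195714 0.0
scene 295 144 [(array([323.26, 185.  ]), np.int32(78)), (array([360. , 198.5]), np.int32(8))]
top 249 110 [(array([295.08, 147.48]), np.int32(25)), (array([309.31, 189.43]), np.int32(124))]
theta (np.float64(-0.03977893532843913), array([0.1, 0. ]), (array([323.26, 185.  ]), np.int32(78))) [-129.6  223.8  308.1]
```

View pics/s7.png

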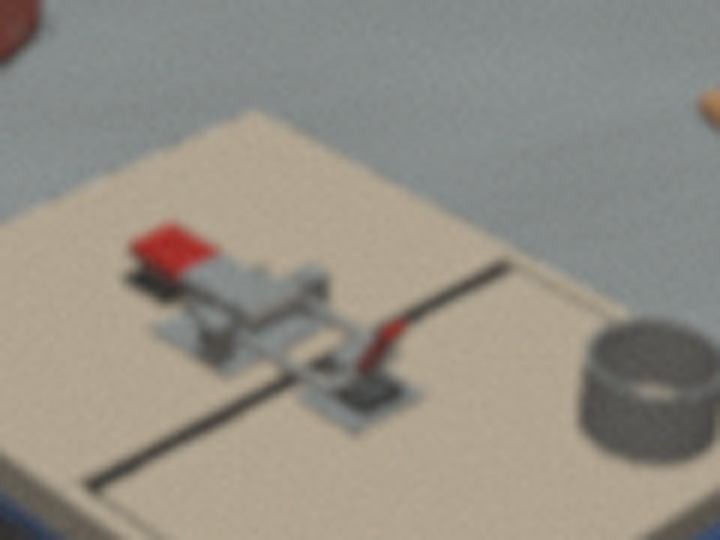

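The lever lies flat at (173,250). The loop is hooked, the gap has narrowed, and the keeper plate and cutter have shifted towards the latch, so the lid is drawn.

```bash
python3 -c "
from plant import *
print(job_done())"
```

```text
the job is handed in; nothing more can be done
None
```

The carrier is fastened and handed in: the loop is seated in the keeper and released, the lever is pressed past centre and lies flat, and the last picture shows the lid drawn towards the latch; the job took about 16 of the 67 s.

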